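# Wake and tare the counting scale

### The job

The counting scale on the parts counter has gone to sleep with an empty blue tub on its pan. Get it ready to count bolts: tap the bare steel pan lightly beside the tub to wake it, then press the yellow tare key, then the green count key, each lightly with the fingertips and let go again. Press no other key, and leave the tub and everything else on the counter where they are.

Things in the scene. Friction and masses are not known exactly. Their poses are not given: they have to be found in the camera images.
- scale: counting scale standing on the counter, fixed, white plastic, 300 (its x, front to back) x 280 (its y) mm. Origin at the counter, under its centre; z up, the operator's front is its -x side. From front to back: a level key deck 50 mm high (x -150 to -98), a display with three blank windows sloping up from 50 to 85 mm (x -98 to -45), then the pan. The scale is a delicate instrument: push it with well under 20 N
- pan: the scale's square-edged steel pan, 190 (x) x 260 (y) mm, flat. Origin at the centre of its top face, which is 100 mm above the counter; axes as the scale's. It is sprung: it starts to sink at about 1.5 N, by 1 mm for every further 1.5 N, and stops hard after 5 mm (about 9 N). A touch of more than 1 N for 0.05 s wakes the scale
- tub: empty open blue plastic tub, 90 x 90 x 40 mm high, 0.08 kg, standing loose on the pan somewhere near the middle or to one side, turned a little. Origin at the centre of its underside. At least 60 mm of the pan's width is bare on one side of it (its +y or -y side). Must stay where it is
- key_tare_top (a point): centre of the top of the yellow tare key, second from the left seen by the robot. The five keys stand in a row along the scale's y at 50 mm pitch, each 28 x 28 mm, 7 mm proud of the deck, top 57 mm above the counter, the row 124 mm in front of the scale's origin. Axes as the scale's; the key sinks straight down
- key_tare (a joint): how far the yellow tare key is pressed, 0 (up) to 0.005 m (stop). A soft rubber key on a spring: it starts at 1.5 N, sinks 1 mm for every further 1.5 N and stops hard after 5 mm (9 N). It counts as pressed beyond 1.5 mm (about 4 N) for 0.05 s; 3 mm is a good light press. It springs back when let go
- key_count_top (a point): centre of the top of the green count key, fourth from the left (100 mm to the right of the yellow one); same make
- key_count (a joint): how far the green count key is pressed, as for the tare key
- key_zero (a joint): blue key, first from the left (50 mm left of the yellow one), same make; not to be pressed
- key_print (a joint): grey key, in the middle between the yellow and the green one, same make; not to be pressed
- key_clear (a joint): red key, last on the right (50 mm right of the green one), same make; not to be pressed
- bolt_bin: open red bin full of bolts, 150 x 100 x 60 mm high, 0.9 kg, loose on the counter beside the scale. Origin at the centre of its underside. Bystander
- carton: closed brown parts carton, 65 x 100 x 75 mm high, loose on the counter beside the scale. Origin at the centre of its underside. Bystander
- bearing: steel bearing ring lying flat, 62 mm across, 30 mm bore, 18 mm high, loose on the counter beside the scale. Origin at the centre of its underside. Bystander

How it is judged:
On the way, in this order (a step that is already met when the one before it is completed fails the run):
1. the pan is tapped with the fingers (over 1 N), no key down (contact force between the fingers and pan above 1 N and value of joint each of key_tare, key_count below 0.001 m), for 0.05 s.
2. with the pan let go, the yellow tare key is pressed with the fingers (over 1.5 mm), the green key up (value of joint key_tare above 0.0015 m and contact force between the fingers and scale above 1 N and value of joint key_count below 0.001 m and contact force between each of the arm, the fingers and pan below 0.3 N), for 0.05 s.
3. with the yellow key let go, the green count key is pressed with the fingers (over 1.5 mm) (value of joint key_count above 0.0015 m and contact force between the fingers and scale above 1 N and value of joint key_tare below 0.001 m and contact force between each of the arm, the fingers and pan below 0.3 N), for 0.05 s.
At the end, for the whole second after the job is handed in: All five keys are up again (within 1 mm), the tub still stands upright and at rest on the pan within 12 mm of where it was, and the bin, carton and bearing are within 15 mm of where they were (value of joint each of key_tare, key_count, key_zero, key_print, key_clear below 0.001 m and distance of tub from where it was at the start of the episode below 0.012 m and angle between tub's own z axis and vertical below 0.1 rad and linear speed of tub below 0.02 m/s and contact force between tub and pan above 0.2 N and distance of each of bolt_bin, carton, bearing from where it was at the start of the episode below 0.015 m); the robot touches nothing.
It fails at once if the scale, its pan or a key is pushed with more than 20 N (contact force between any of the fingers, the arm and scale above 20 N).
It fails at once if another key (blue, grey or red) is pressed (value of joint any of key_zero, key_print, key_clear above 0.002 m).
It fails at once if the tub is shifted by more than 12 mm, lifted or tipped (distance of tub from where it was at the start of the episode above 0.012 m or angle between tub's own z axis and vertical above 0.2 rad).
It fails at once if the bin, carton or bearing is shifted by more than 15 mm or lifted (distance of any of bolt_bin, carton, bearing from where it was at the start of the episode above 0.015 m).
It also fails if it takes over 42 s, if anything falls off the work surface, if the arm or the gripper's body presses on something with over 40 N, if the wrist force passes 120 N, or if a joint passes its speed limit or range.

### The arm

A 6-joint arm with a two-finger parallel gripper is mounted at the origin on the work surface. World frame = base frame: x ahead of the robot, y to its left, z up, the work surface at z = 0. Lengths are in m, angles in rad, forces in N, time in s.
With the tool pointing down it reaches from about 0.25 to 0.725 m from the base axis. Payload 4 kg.
Tool frame: the origin (TCP) lies midway between the tips of the shut fingers; the grasp point (between the pads) lies 19 mm behind it; x points along the fingers, y is the direction in which the jaws open and shut, and the axes are right-handed (so a half turn about x gives the same grasp; the last joint's range is limited). The gripper opens to 85 mm and grips with 20 to 120 N. Pads are 22 mm wide; open, the fingers measure 114 mm over their backs; the gripper's body (76 mm by 85 mm) begins 54 mm behind the grasp point. The pads swing forward as they close: fully open they stand 13 mm farther back than shut.
Start: joints at [0, 0.241, 0.005, 1.335, 0, 1.571], TCP at [0.5, -0, 0.199] pointing down, gripper open.
Joint ranges: [-2.72, 2.72], [-1.05, 1.87], [-1.09, 1.28], [-1.99, 2.15], [-1.42, 1.44], [-3.14, 3.14]. Speed limits (rad/s): [2.79, 2.79, 3.14, 3.14, 3.14, 3.14].

### API

Orientations are given as a unit quaternion [x, y, z, w].
In Python, from workcell import * gives the robot as it stands.
- The arm moves only by the tool play_rows, never from a script. Its argument "plan" is a list of rows, each a list of 7 numbers: the shift along the tool's x, y, z in mm, then the turn, a rotation vector about the tool's x, y, z in rad, then the closure, from -1 (fully open) to 1 (shut). In form: [[x, y, z, rx, ry, rz, grip], ...]. A call has 1 to 20 rows; each row shifts and turns the commanded pose from where the row before left it, along the tool's axes as they then stand; what a row does not reach is not made up. A row lasts 1/12 s, in which the tool goes at most 41.7 mm and 7.16 degrees, less where a joint would pass 70% of its speed; a pose out of reach is approached as far as the arm can. A call with a gripper value outside its range is refused whole. The fingers move at their own pace and stop on an object; the grip force is fixed at half the most. Time passes only in rows, so rows that do not move let the fingers close. It gives the time, the measured TCP pose, the force and the opening at its end, in the units of the state.
- get_obs(): the state, without advancing time (a new reading comes with each control period).
- camera(name): name is "scene" or "side" or "wrist"; returns a dict with "frame" (420x560x3 uint8, red, green, blue), "depth" (420x560 float32, m along the optical axis (not along the pixel's ray), 0 where there is no reading), "fx", "fy", "cx", "cy" (pixels), "camera_from_world" (4x4, takes a point from world to camera coordinates). Camera axes: x right, y up, looking along -z (the intrinsics and any distortion apply to the point x, -y, -z); pixel columns grow to the right and rows downward; lengths in m; the calibration is good to about 2 mm. A picture is of the moment at which its call begins.
- job_done(): hands the job in, once; it reports no verdict.
Trained networks look in a picture, given as the dict that the camera call returned (one of the last four; its "shot" number tells which), for a name from the list of things; names that differ only in an ending like _2 or _b are one class to them, and where a whole thing is asked for, a point or a joint stands for the part that bears it (a point fixed in the world has none). Each returns a list of dicts, best first, with "confidence" (0 to 1); they miss things now and then, are a little off and sometimes report something else, mostly with a low value. They report only what shows in the picture. A call takes as long as a camera call.
- search_frame(thing, picture): "centre" ([x, y, z] in m, in world coordinates, good to about 4 mm: the middle of the surface that is visible of it).
- pinpoint(thing, picture): "centre" ([x, y, z] in m, in world coordinates, good to about 4 mm: a listed point, or the origin of a listed thing).
The state is a dict: "clock": time; "joint_pos": joint angles; "joint_vel": joint speeds; "tau": joint torques, N m; "eef_pos": TCP position; "tool_rot": TCP orientation; "ft_force": force on the tool from outside, world axes, zero at the start; "ft_torque": the same for the moment, N m; "grip_width": finger opening in m.
Only numpy, scipy, OpenCV 4.12 (cv2) and the standard library are available. Lean on these libraries where they do the work, as an engineer would, in place of code of your own. Each camera call takes 0.05 s, during which the arm holds its last target. There are 200 camera calls.

## Working session

There is one attempt and no reset: what is moved stays moved. The work goes in short steps, Python scripts to look and compute and a tool call to move; the robot and the scene stay as the last step left them, time stands still between calls to the robot, and variables do not carry over. Pictures are saved under pics/ and viewed, about 8 in all and at most 12, crops included, and the job is handed in when it is done.

Besides the shell and the picture viewer there is one more tool, called after ">>>" by a JSON object that holds its "name" and its "arguments". play_rows: Moves the arm, as the interface text tells. Its arguments: {"type":"object","properties":{"plan":{"type":"array","items":{"type":"array","items":{"type":"number"}}}},"required":["plan"]}

```bash
mkdir -p pics; python3 - <<'E'
from workcell import *
import cv2,numpy as np
o=get_obs();print(o['clock'],o['eef_pos'],o['tool_rot'],o['ft_force'],o['grip_width'])
ims=[]
for c in ["scene","side"]:
    p=camera(c);ims.append(p['frame'])
    for t in ["scale","pan","tub","key_tare_top","key_count_top","bolt_bin","carton","bearing"]:
        r=pinpoint(t,p)
        print(c,t,[(np.round(x['centre'],4).tolist(),round(x['confidence'],2)) for x in r[:2]])
cv2.imwrite('pics/a.png',cv2.cvtColor(ims[0],cv2.COLOR_RGB2BGR))
cv2.imwrite('pics/b.png',cv2.cvtColor(ims[1],cv2.COLOR_RGB2BGR))
E
```

```text
0.0 [ 4.99287146e-01 -4.40741101e-06  1.98089328e-01] [-0.4994666  -0.5005355   0.50054285 -0.49945389] [-0.09217956  0.34419379 -0.10610715] 0.08554948605666175
scene scale [([0.5818, 0.0415, 0.0013], 0.82)]
scene pan [([0.6321, 0.0428, 0.0957], 0.59)]
scene tub [([0.6115, 0.0856, 0.1021], 0.81)]
scene key_tare_top [([0.4518, 0.0734, 0.0558], 0.57)]
scene key_count_top [([0.4596, -0.025, 0.0594], 0.44)]
scene bolt_bin [([0.4592, 0.2762, 0.0023], 0.6)]
scene carton [([0.5552, -0.2207, -0.0003], 0.66)]
scene bearing [([0.6887, -0.1741, 0.0006], 0.87)]
side scale [([0.5757, 0.0369, 0.0053], 0.73)]
side pan [([0.6346, 0.0438, 0.1041], 0.55)]
side tub [([0.6094, 0.086, 0.0988], 0.62), ([0.6904, -0.1771, -0.0025], 0.17)]
side key_tare_top [([0.4498, 0.0702, 0.0594], 0.4)]
side key_count_top [([0.4587, -0.0267, 0.0561], 0.52)]
side bolt_bin [([0.4616, 0.2753, 0.0033], 0.96)]
side carton []
side bearing [([0.6912, -0.1779, -0.0002], 0.62)]
```

View pics/a.png

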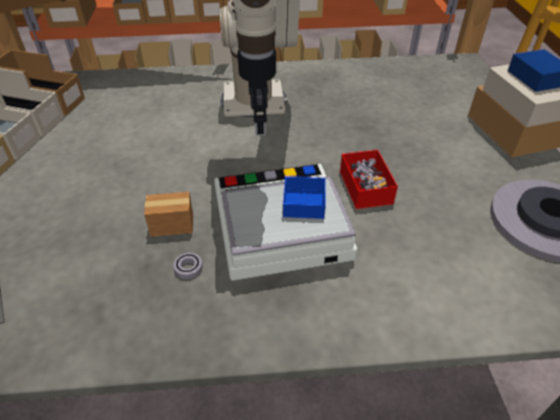

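View pics/b.png

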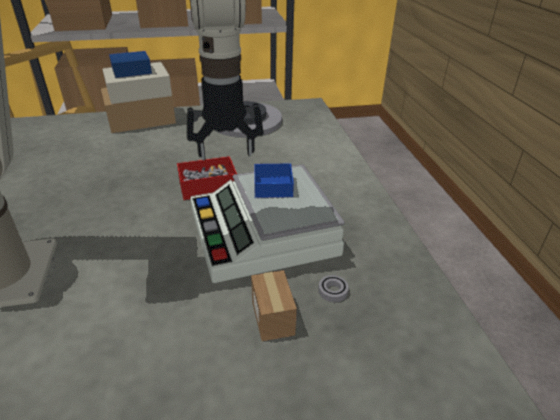

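The scene view shows the keys, from blue at (308,170) to red at (230,181). The tub sits on the pan's +y half, around (305,198), so the -y half is bare. Next I'll refine the key positions from colour and depth.

```bash
cat > k.py <<'E'
from workcell import *
import cv2,numpy as np
R={'blue':(105,130),'yellow':(20,35),'green':(45,85),'red':(0,8)}
def locate(c,save=None):
    p=camera(c);f=p['frame'];h=cv2.cvtColor(f,cv2.COLOR_RGB2HSV);d=p['depth']
    W=np.linalg.inv(p['camera_from_world'])
    v,u=np.indices(d.shape)
    P=np.stack([(u-p['cx'])/p['fx']*d,-(v-p['cy'])/p['fy']*d,-d,np.ones_like(d)],-1)@W.T
    for n,(a,b) in R.items():
        m=(h[...,0]>=a)&(h[...,0]<=b)&(h[...,1]>120)&(h[...,2]>60)&(d>0)&(abs(P[...,2]-.056)<.008)&(P[...,0]>.4)&(P[...,0]<.52)&(abs(P[...,1]-.03)<.14)
        if m.sum()>20:
            q=P[m][:,:3];print(c,n,m.sum(),q.mean(0).round(4),(q.min(0)[:2]+q.max(0)[:2]).round(4)/2,np.ptp(q,0).round(3))
    m=(h[...,0]>=105)&(h[...,0]<=130)&(h[...,1]>120)&(abs(P[...,2]-.12)<.03)
    if m.sum()>20: q=P[m][:,:3];print(c,'tub',q.min(0).round(3),q.max(0).round(3))
    if save: cv2.imwrite(save,cv2.cvtColor(f,cv2.COLOR_RGB2BGR))
E
python3 -c "
from k import *
locate('scene');locate('side');locate('wrist','pics/w.png')"
```

```text
scene blue 122 [0.446  0.1199 0.0571] [0.44735 0.0987 ] [0.044 0.082 0.014]
scene yellow 92 [0.4466 0.0736 0.0581] [0.4461  0.07365] [0.036 0.033 0.013]
scene green 91 [ 0.4628 -0.0263  0.0587] [ 0.46055 -0.02575] [0.029 0.027 0.011]
scene red 106 [ 0.4689 -0.0759  0.0584] [ 0.46505 -0.07545] [0.036 0.027 0.013]
scene tub [0.56  0.038 0.101] [0.663 0.135 0.145]
side blue 108 [0.4435 0.1205 0.0551] [0.44365 0.1265 ] [0.031 0.042 0.012]
side yellow 132 [0.4496 0.0723 0.0547] [0.44955 0.0785 ] [0.033 0.044 0.011]
side green 115 [ 0.4616 -0.0303  0.0563] [ 0.4618 -0.0278] [0.028 0.031 0.009]
side red 125 [ 0.4679 -0.0793  0.056 ] [ 0.46735 -0.07425] [0.028 0.041 0.011]
side tub [0.565 0.034 0.1  ] [0.667 0.139 0.142]
wrist blue 1069 [0.4422 0.1228 0.0564] [0.44095 0.1235 ] [0.032 0.032 0.011]
wrist yellow 952 [0.4481 0.0736 0.0562] [0.44735 0.0737 ] [0.032 0.031 0.01 ]
wrist green 737 [ 0.46   -0.0247  0.0561] [ 0.4593  -0.02625] [0.032 0.032 0.01 ]
wrist red 659 [ 0.4657 -0.0739  0.056 ] [ 0.4653  -0.07645] [0.031 0.032 0.01 ]
wrist tub [0.56  0.038 0.1  ] [0.662 0.138 0.142]
```

View pics/w.png

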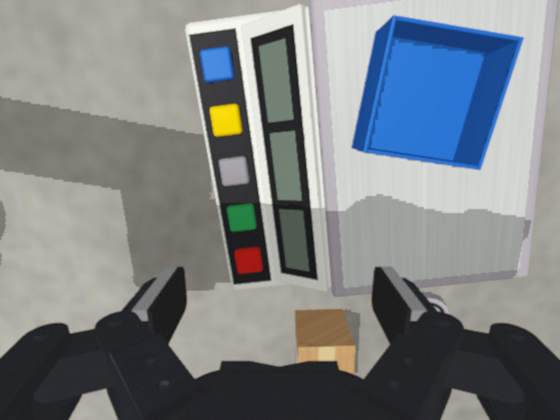

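Yellow is at (0.448, 0.073), green at (0.460, -0.026), and the scale's yaw is about 0.12. In the wrist view the -y half of the pan is clear and the tub reaches down to y ≈ 0.034. I'll close the fingers, turn to align with the scale, and go above the tap point at (0.618, -0.032).

>>> {"name": "play_rows", "arguments": {"plan": [[0,20,5,0,0,0,1],[0,25,7,0,0,0,1],[0,25,7,0,0,0,1],[0,25,7,0,0,0,1],[0,24,6,0,0,0,1],[0,0,0,-0.06,0,0,1],[0,0,0,-0.06,0,0,1],[20,0,0,0,0,0,1],[20,0,0,0,0,0,1],[20,0,0,0,0,0,1],[10,0,0,0,0,0,1],[5,0,0,0,0,0,1],[0,0,0,0,0,0,1],[0,0,0,0,0,0,1],[0,0,0,0,0,0,1]]}}

```text
clock: 2.3
eef_pos: [0.62, -0.032, 0.1255]
tool_rot: [0.47, 0.528, -0.469, 0.53]
ft_force: [0.1, 0.5, 0.3]
grip_width: -0.0002
```

>>> {"name": "play_rows", "arguments": {"plan": [[10,0,0,0,0,0,1],[8,0,0,0,0,0,1],[4,0,0,0,0,0,1],[1,0,0,0,0,0,1],[0,0,0,0,0,0,1],[0,0,0,0,0,0,1]]}}

```text
clock: 2.8
eef_pos: [0.619, -0.032, 0.1009]
tool_rot: [0.469, 0.529, -0.469, 0.529]
ft_force: [-0.6, -0.0, -0.0]
grip_width: 0.0
```

>>> {"name": "play_rows", "arguments": {"plan": [[1,0,0,0,0,0,1],[1,0,0,0,0,0,1],[0,0,0,0,0,0,1],[0,0,0,0,0,0,1]]}}

```text
clock: 3.13
eef_pos: [0.6191, -0.032, 0.0991]
tool_rot: [0.469, 0.529, -0.469, 0.529]
ft_force: [-0.1, 0.2, 0.4]
grip_width: 0.0002
```

>>> {"name": "play_rows", "arguments": {"plan": [[1,0,0,0,0,0,1],[0.5,0,0,0,0,0,1],[0,0,0,0,0,0,1],[0,0,0,0,0,0,1]]}}

```text
clock: 3.47
eef_pos: [0.619, -0.032, 0.0975]
tool_rot: [0.469, 0.529, -0.469, 0.529]
ft_force: [-0.4, -0.8, -0.5]
grip_width: 0.0001
```

>>> {"name": "play_rows", "arguments": {"plan": [[1,0,0,0,0,0,1],[0.5,0,0,0,0,0,1],[0,0,0,0,0,0,1],[0,0,0,0,0,0,1]]}}

```text
clock: 3.8
eef_pos: [0.619, -0.032, 0.0959]
tool_rot: [0.469, 0.529, -0.469, 0.529]
ft_force: [-0.0, -0.5, -0.5]
grip_width: -0.0001
```

```bash
python3 -c "
from k import *
F=[]
for i in range(6):
    locate('wrist','pics/w2.png') if i==0 else camera('wrist')
    F.append(get_obs()['ft_force'])
print(np.round(F,2), get_obs()['eef_pos'])
p=camera('side');cv2.imwrite('pics/s2.png',cv2.cvtColor(cv2.resize(p['frame'][100:300,160:400],None,fx=3,fy=3),cv2.COLOR_RGB2BGR))
"
```

```text
wrist yellow 2619 [0.4505 0.0729 0.056 ] [0.44695 0.0738 ] [0.035 0.032 0.011]
wrist green 1778 [ 0.4616 -0.0247  0.0561] [ 0.45805 -0.02605] [0.034 0.031 0.01 ]
wrist red 1530 [ 0.4673 -0.0737  0.0559] [ 0.4643  -0.07695] [0.034 0.034 0.01 ]
wrist tub [0.561 0.037 0.101] [0.657 0.099 0.142]
[[ 0.79 -0.08 -0.16]
 [-0.12  0.39 -0.02]
 [ 0.67 -1.15 -0.31]
 [-0.46  0.34  1.09]
 [-0.54  0.33 -0.16]
 [-0.04 -1.23 -1.18]] [ 0.6190623  -0.03200867  0.09607082]
```

View pics/s2.png

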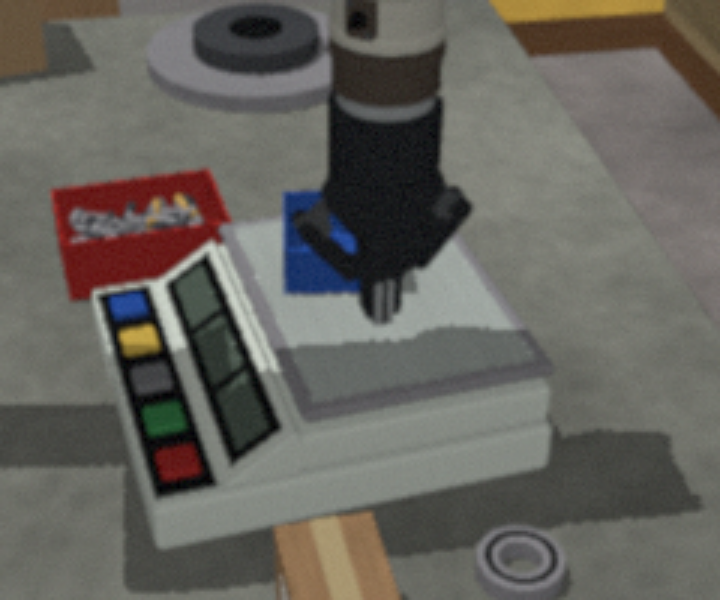

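The fingertip is over the bare pan at about (385,315), not clearly touching. The force noise is about 0.7 N, so I'll keep going down slowly.

>>> {"name": "play_rows", "arguments": {"plan": [[1,0,0,0,0,0,1],[0,0,0,0,0,0,1],[0,0,0,0,0,0,1]]}}

```text
clock: 4.4
eef_pos: [0.6189, -0.032, 0.0949]
tool_rot: [0.469, 0.529, -0.469, 0.529]
ft_force: [-0.4, -1.0, 0.6]
grip_width: -0.0003
```

>>> {"name": "play_rows", "arguments": {"plan": [[1,0,0,0,0,0,1],[0,0,0,0,0,0,1],[0,0,0,0,0,0,1]]}}

```text
clock: 4.65
eef_pos: [0.6189, -0.032, 0.0939]
tool_rot: [0.469, 0.529, -0.469, 0.529]
ft_force: [0.6, 0.3, 0.3]
grip_width: 0.0001
```

```bash
python3 - <<'E'
from k import *
F=[];T=[]
for c in ['side','scene','wrist','wrist','wrist','wrist']:
    p=camera(c);o=get_obs();F.append(o['ft_force']);T.append(o['tau'])
    d=p['depth'];W=np.linalg.inv(p['camera_from_world']);v,u=np.indices(d.shape)
    P=np.stack([(u-p['cx'])/p['fx']*d,-(v-p['cy'])/p['fy']*d,-d,np.ones_like(d)],-1)@W.T
    P=P[...,:3]
    if len(F)<4:
        r=np.hypot(P[...,0]-.619,P[...,1]+.032)
        m=(r>.03)&(r<.06)&(abs(P[...,2]-.1)<.012)&(d>0);print(c,'pan',m.sum(),np.median(P[m][:,2]),P[m][:,2].std())
        gray=(p['frame'].max(-1)<90)
        m=(r<.022)&(P[...,2]>.085)&(P[...,2]<.15)&(d>0)
        print(' near tip z pct',np.percentile(P[m][:,2],[1,5,20,50,80]).round(4),m.sum())
        m2=m&gray;print(' dark',m2.sum(),P[m2][:,2].min() if m2.any() else 0)
    if c=='side':
        f=p['frame']; cf=p['camera_from_world']@np.array([.619,-.032,.1,1]);uu=int(p['cx']+p['fx']*cf[0]/-cf[2]);vv=int(p['cy']-p['fy']*cf[1]/-cf[2]);print(uu,vv)
        cv2.imwrite('pics/s3.png',cv2.cvtColor(cv2.resize(f[vv-40:vv+25,uu-45:uu+45],None,fx=8,fy=8,interpolation=2),cv2.COLOR_RGB2BGR))
print(np.mean(F,0).round(2),o['eef_pos'],np.mean(T,0).round(2))
E
```

```text
side pan 1022 0.10021962348677443 0.0015771527395658112
 near tip z pct [0.0983 0.0988 0.0999 0.1012 0.1396] 292
 dark 62 0.1329999658896035
285 216
scene pan 1120 0.10246450926359985 0.001326471242708007
 near tip z pct [0.0999 0.101  0.1018 0.1032 0.1321] 290
 dark 39 0.1276961487107895
wrist pan 19010 0.10027124594638216 0.0006083901396175794
 near tip z pct [0.0989 0.0993 0.0999 0.1005 0.1369] 4035
 dark 623 0.12962826492391555
[ 0.05 -0.28  0.24] [ 0.61903097 -0.03198941  0.09404129] [ -0.   -49.89  24.29   0.    -0.     0.  ]
```

View pics/s3.png

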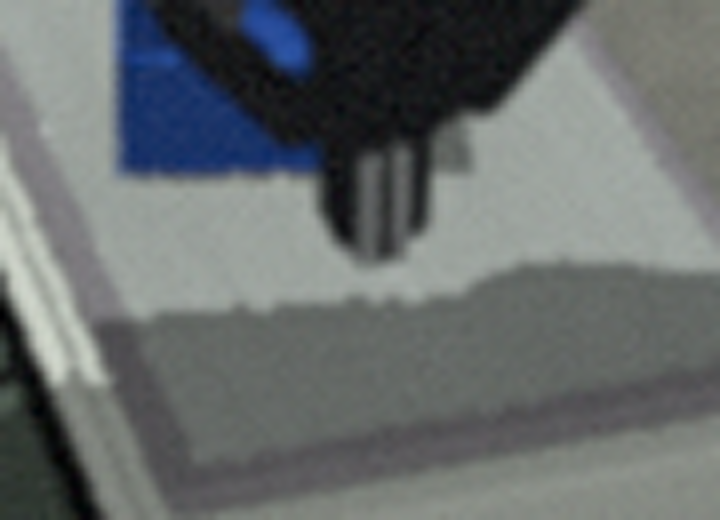

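```bash
python3 - <<'E'
from k import *
p=camera('side');M=p['camera_from_world']
def pr(p,X):
    c=p['camera_from_world']@np.array([*X,1]);return np.array([p['cx']+p['fx']*c[0]/-c[2],p['cy']-p['fy']*c[1]/-c[2]])
for n in ['side','scene']:
    p=camera(n);b=pr(p,(.619,-.032,.1));print(n,b,[(pr(p,np.array((.619,-.032,.1))+e)-b).round(1).tolist() for e in np.eye(3)*.01])
u,v=b.astype(int)
cv2.imwrite('pics/c3.png',cv2.cvtColor(cv2.resize(p['frame'][v-45:v+20,u-45:u+45],None,fx=8,fy=8,interpolation=2),cv2.COLOR_RGB2BGR))
E
```

```text
side [285.0488799  216.29010216] [[4.5, -0.5], [-0.9, -2.7], [0.1, -3.7]]
scene [249.61730953 209.70086926] [[0.2, 3.2], [4.6, -0.3], [-0.2, -3.3]]
```

View pics/c3.png

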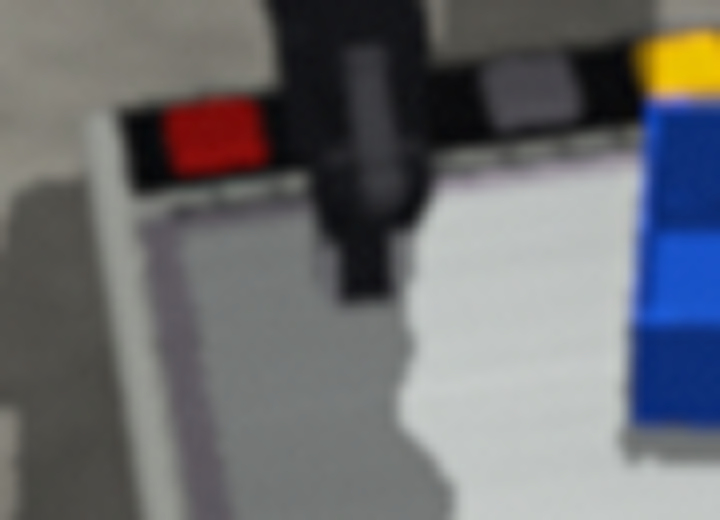

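Both views put the fingertip roughly 20–30 mm above where the reported TCP says it is. It is well clear of the pan, which explains the lack of force. I'll measure the tip height from depth.

```bash
cat >> k.py <<'E'
def tip(x,y,zs):
    for c in ['side','scene','wrist']:
        p=camera(c);d=p['depth'];W=np.linalg.inv(p['camera_from_world']);v,u=np.indices(d.shape)
        P=(np.stack([(u-p['cx'])/p['fx']*d,-(v-p['cy'])/p['fy']*d,-d,np.ones_like(d)],-1)@W.T)[...,:3]
        m=(np.hypot(P[...,0]-x,P[...,1]-y)<.03)&(P[...,2]>zs)&(P[...,2]<zs+.06)&(d>0)
        q=P[m];print(c,np.histogram(q[:,2],np.arange(zs,zs+.06,.004))[0].tolist())
        q=q[q[:,2]<np.percentile(q[:,2],2)+.012]
        print('  low part: z',q[:,2].min().round(4),'x',np.percentile(q[:,0],[5,95]).round(4),'y',np.percentile(q[:,1],[5,95]).round(4))
E
python3 -c "
from k import *
tip(.619,-.032,.108);o=get_obs();print(o['clock'],o['joint_pos'],o['eef_pos'])"
```

```text
side [0, 0, 0, 0, 3, 9, 11, 24, 27, 19, 17, 24, 20, 22]
  low part: z 0.1262 x [0.6072 0.6319] y [-0.0449 -0.0346]
scene [0, 0, 0, 0, 0, 7, 9, 12, 14, 12, 18, 14, 9, 0]
  low part: z 0.129 x [0.6195 0.63  ] y [-0.0431 -0.0212]
wrist [0, 0, 0, 0, 0, 31, 157, 214, 247, 256, 271, 306, 211, 466]
  low part: z 0.1303 x [0.6057 0.6294] y [-0.027  -0.0208]
5.25 [-5.16622254e-02  5.35850498e-01  1.66988279e-01  1.20197638e+00
 -1.55417031e-05  1.39913095e+00] [ 0.61897788 -0.03201148  0.09399737]
```

The tip is at z ≈ 0.128 when 0.094 is reported, so there's an offset of about 33 mm; x and y agree. Contact should come near a reported 0.066.

>>> {"name": "play_rows", "arguments": {"plan": [[8,0,0,0,0,0,1],[8,0,0,0,0,0,1],[4,0,0,0,0,0,1],[1,0,0,0,0,0,1],[0,0,0,0,0,0,1],[0,0,0,0,0,0,1]]}}

```text
clock: 5.75
eef_pos: [0.6189, -0.032, 0.0728]
tool_rot: [0.469, 0.529, -0.469, 0.529]
ft_force: [0.3, -0.1, -0.6]
grip_width: 0.0001
```

```bash
python3 -c "
from k import *
tip(.619,-.032,.104);o=get_obs();print(o['eef_pos'],o['ft_force'])"
```

```text
side [4, 9, 13, 23, 22, 18, 23, 24, 17, 18, 18, 28, 43, 46]
  low part: z 0.1069 x [0.6071 0.6323] y [-0.0452 -0.0334]
scene [49, 7, 6, 15, 13, 13, 16, 13, 4, 0, 0, 0, 3, 8]
  low part: z 0.104 x [0.5983 0.6426] y [-0.0544 -0.0096]
wrist [0, 43, 180, 222, 245, 263, 289, 298, 188, 586, 221, 789, 1295, 1283]
  low part: z 0.1093 x [0.6059 0.6298] y [-0.027  -0.0207]
[ 0.61933016 -0.03199392  0.07337056] [ 0.1523844   0.33303282 -0.21014026]
```

Tip at about 0.107. Going down in small steps now.

>>> {"name": "play_rows", "arguments": {"plan": [[2,0,0,0,0,0,1],[2,0,0,0,0,0,1],[1,0,0,0,0,0,1],[0,0,0,0,0,0,1],[0,0,0,0,0,0,1]]}}

```text
clock: 6.32
eef_pos: [0.619, -0.032, 0.068]
tool_rot: [0.469, 0.529, -0.469, 0.529]
ft_force: [0.7, -0.7, 0.1]
grip_width: -0.0002
```

>>> {"name": "play_rows", "arguments": {"plan": [[1,0,0,0,0,0,1],[0,0,0,0,0,0,1],[0,0,0,0,0,0,1]]}}

```text
clock: 6.57
eef_pos: [0.6191, -0.032, 0.0673]
tool_rot: [0.469, 0.529, -0.469, 0.529]
ft_force: [-0.8, -0.9, 1.5]
grip_width: -0.0001
```

>>> {"name": "play_rows", "arguments": {"plan": [[1,0,0,0,0,0,1],[0,0,0,0,0,0,1],[0,0,0,0,0,0,1]]}}

```text
clock: 6.82
eef_pos: [0.6191, -0.032, 0.0663]
tool_rot: [0.469, 0.529, -0.469, 0.529]
ft_force: [-1.1, -0.4, 2.7]
grip_width: -0.0002
```

>>> {"name": "play_rows", "arguments": {"plan": [[0.7,0,0,0,0,0,1],[0,0,0,0,0,0,1],[0,0,0,0,0,0,1]]}}

```text
clock: 7.07
eef_pos: [0.6191, -0.032, 0.0655]
tool_rot: [0.469, 0.529, -0.469, 0.529]
ft_force: [-1.2, 0.3, 5.0]
grip_width: 0.0001
```

>>> {"name": "play_rows", "arguments": {"plan": [[-10,0,0,0,0,0,1],[-20,0,0,0,0,0,1],[-15,0,0,0,0,0,1],[0,-27,0,0,0,0,1],[0,-30,0,0,0,0,1],[0,-30,0,0,0,0,1],[0,-30,0,0,0,0,1],[0,-25,0,0,0,0,1],[0,-15,0,0,0,0,1],[0,0,-25,0,0,0,1],[0,0,-30,0,0,0,1],[0,0,-30,0,0,0,1],[0,0,-25,0,0,0,1],[0,0,-15,0,0,0,1],[20,0,0,0,0,0,1],[20,0,0,0,0,0,1],[15,0,0,0,0,0,1],[0,0,0,0,0,0,1],[0,0,0,0,0,0,1]]}}

```text
clock: 8.65
eef_pos: [0.4475, 0.0732, 0.055]
tool_rot: [0.469, 0.53, -0.47, 0.529]
ft_force: [-0.4, 0.2, 0.8]
grip_width: 0.0001
```

```bash
python3 - <<'E'
from k import *
o=get_obs();print(o['clock'],o['eef_pos'],o['ft_force'])
tip(.448,.073,.064)
p=camera('side')
cv2.imwrite('pics/s4.png',cv2.cvtColor(cv2.resize(p['frame'][150:300,170:370],None,fx=4,fy=4,interpolation=2),cv2.COLOR_RGB2BGR))
E
```

```text
8.65 [0.44746436 0.07324764 0.05497058] [-0.3721496   0.23279124  0.82670999]
side [0, 0, 0, 0, 0, 0, 7, 10, 15, 21, 19, 15, 16, 21]
  low part: z 0.0883 x [0.4369 0.4612] y [0.0596 0.07  ]
scene [0, 0, 0, 0, 0, 0, 3, 4, 12, 9, 15, 10, 9, 21]
  low part: z 0.0902 x [0.4489 0.4595] y [0.0622 0.0835]
wrist [0, 0, 0, 0, 0, 0, 0, 79, 197, 227, 247, 279, 290, 280]
  low part: z 0.0924 x [0.4357 0.4593] y [0.0784 0.0846]
```

View pics/s4.png

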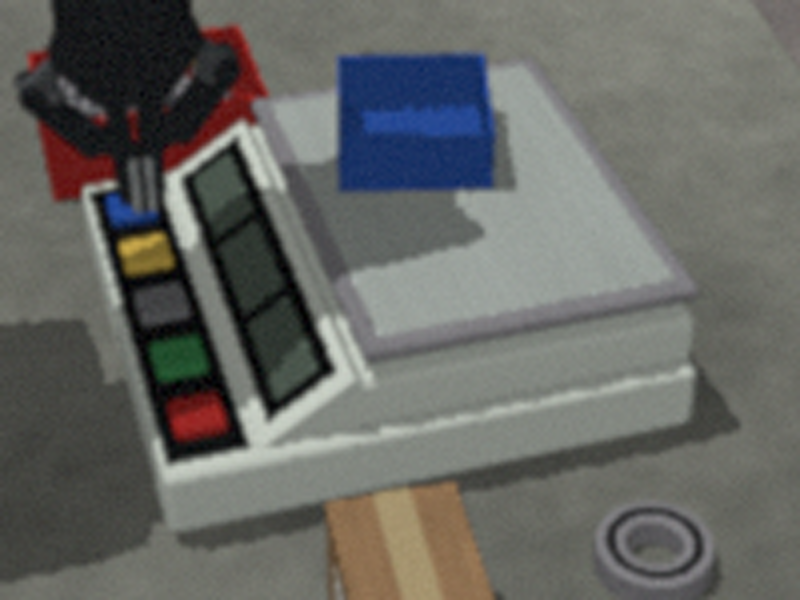

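The tip is centred over the yellow key, and the body clears the display. Contact should come near a reported z of 0.0245.

>>> {"name": "play_rows", "arguments": {"plan": [[12,0,0,0,0,0,1],[10,0,0,0,0,0,1],[5,0,0,0,0,0,1],[1,0,0,0,0,0,1],[0,0,0,0,0,0,1],[0,0,0,0,0,0,1]]}}

```text
clock: 9.35
eef_pos: [0.4487, 0.0734, 0.0279]
tool_rot: [0.469, 0.529, -0.469, 0.529]
ft_force: [0.5, 0.4, 0.2]
grip_width: 0.0001
```

>>> {"name": "play_rows", "arguments": {"plan": [[1,0,0,0,0,0,1],[1,0,0,0,0,0,1],[0,0,0,0,0,0,1],[0,0,0,0,0,0,1]]}}

```text
clock: 9.68
eef_pos: [0.4482, 0.0733, 0.0254]
tool_rot: [0.469, 0.529, -0.469, 0.529]
ft_force: [0.4, -0.1, -0.0]
grip_width: -0.0001
```

>>> {"name": "play_rows", "arguments": {"plan": [[1,0,0,0,0,0,1],[0,0,0,0,0,0,1],[0,0,0,0,0,0,1]]}}

```text
clock: 9.93
eef_pos: [0.4484, 0.0733, 0.0245]
tool_rot: [0.469, 0.529, -0.469, 0.529]
ft_force: [-0.5, -0.7, 2.9]
grip_width: -0.0001
```

>>> {"name": "play_rows", "arguments": {"plan": [[1,0,0,0,0,0,1],[0,0,0,0,0,0,1],[0,0,0,0,0,0,1]]}}

```text
clock: 10.18
eef_pos: [0.4484, 0.0733, 0.0235]
tool_rot: [0.469, 0.529, -0.469, 0.529]
ft_force: [0.3, -0.1, 4.9]
grip_width: -0.0003
```

>>> {"name": "play_rows", "arguments": {"plan": [[1,0,0,0,0,0,1],[0,0,0,0,0,0,1],[0,0,0,0,0,0,1],[0,0,0,0,0,0,1]]}}

```text
clock: 10.52
eef_pos: [0.4484, 0.0734, 0.0225]
tool_rot: [0.469, 0.529, -0.469, 0.529]
ft_force: [-0.3, 0.7, 5.7]
grip_width: -0.0002
```

About 5.7 N, or roughly 2.8 mm pressed. I'll release, shift 100 mm to the green key, and press the same way.

>>> {"name": "play_rows", "arguments": {"plan": [[-10,0,0,0,0,0,1],[-15,0,0,0,0,0,1],[-7,0,0,0,0,0,1],[0,0,20,0,0,0,1],[0,0,25,0,0,0,1],[0,0,25,0,0,0,1],[0,0,20,0,0,0,1],[0,0,10,0,0,0,1],[0,0,0,0,0,0,1],[10,0,0,0,0,0,1],[8,0,0,0,0,0,1],[0,0,0,0,0,0,1],[0,0,0,0,0,0,1]]}}

```text
clock: 11.6
eef_pos: [0.4591, -0.0251, 0.0356]
tool_rot: [0.468, 0.53, -0.469, 0.529]
ft_force: [-0.2, 0.5, -0.2]
grip_width: -0.0006
```

```bash
python3 -c "
from k import *
o=get_obs();print(o['clock'],o['eef_pos'],o['ft_force'])
tip(.46,-.026,.062)"
```

```text
11.6 [ 0.45910649 -0.02514367  0.03555793] [-0.1566178   0.46987105 -0.23520793]
side [0, 0, 9, 15, 20, 18, 21, 21, 20, 20, 21, 15, 27, 41]
  low part: z 0.07 x [0.4492 0.473 ] y [-0.039  -0.0306]
scene [2, 1, 4, 4, 9, 15, 8, 14, 12, 10, 4, 1, 1, 3]
  low part: z 0.0625 x [0.4629 0.4696] y [-0.0347 -0.0162]
wrist [0, 0, 21, 141, 221, 248, 255, 281, 297, 216, 368, 419, 560, 1303]
  low part: z 0.0725 x [0.4467 0.4706] y [-0.0203 -0.0141]
```

Centred over the green key.

>>> {"name": "play_rows", "arguments": {"plan": [[5,0,0,0,0,0,1],[4,0,0,0,0,0,1],[1,0,0,0,0,0,1],[0,0,0,0,0,0,1],[0,0,0,0,0,0,1]]}}

```text
clock: 12.17
eef_pos: [0.46, -0.026, 0.0262]
tool_rot: [0.469, 0.529, -0.469, 0.529]
ft_force: [0.0, -0.5, 0.2]
grip_width: 0.0
```

>>> {"name": "play_rows", "arguments": {"plan": [[1,0,0,0,0,0,1],[0,0,0,0,0,0,1],[1,0,0,0,0,0,1],[0,0,0,0,0,0,1],[0,0,0,0,0,0,1]]}}

```text
clock: 12.58
eef_pos: [0.4603, -0.026, 0.0245]
tool_rot: [0.469, 0.529, -0.469, 0.529]
ft_force: [-0.6, -0.2, 2.3]
grip_width: 0.0002
```

>>> {"name": "play_rows", "arguments": {"plan": [[1,0,0,0,0,0,1],[0,0,0,0,0,0,1],[0,0,0,0,0,0,1],[0,0,0,0,0,0,1]]}}

```text
clock: 12.92
eef_pos: [0.4604, -0.026, 0.0235]
tool_rot: [0.469, 0.529, -0.469, 0.529]
ft_force: [0.1, -0.6, 3.2]
grip_width: 0.0
```

>>> {"name": "play_rows", "arguments": {"plan": [[1,0,0,0,0,0,1],[0.4,0,0,0,0,0,1],[0,0,0,0,0,0,1],[0,0,0,0,0,0,1]]}}

```text
clock: 13.25
eef_pos: [0.4604, -0.026, 0.0221]
tool_rot: [0.469, 0.529, -0.469, 0.529]
ft_force: [-0.8, -0.0, 6.0]
grip_width: 0.0
```

```bash
python3 -c "
from k import *
F=[]
for i in range(5): camera('side');F.append(get_obs()['ft_force'])
print(np.mean(F,0))"
```

```text
[-1.01331694 -0.21782287  5.2618448 ]
```

>>> {"name": "play_rows", "arguments": {"plan": [[-10,0,0,0,0,0,1],[-20,0,0,0,0,0,1],[-30,0,0,0,0,0,1],[-30,0,0,0,0,0,1],[-20,0,0,0,0,0,1],[0,0,0,0,0,0,1],[0,0,0,0,0,0,1],[0,0,0,0,0,0,1]]}}

```text
clock: 14.17
eef_pos: [0.4593, -0.0259, 0.1309]
tool_rot: [0.469, 0.53, -0.469, 0.529]
ft_force: [-0.7, -0.3, -0.7]
grip_width: 0.0002
```

```bash
python3 -c "
from k import *
o=get_obs();print(o['clock'],o['eef_pos'],o['ft_force'])
locate('wrist');locate('side','pics/end.png')"
```

```text
14.1667 [ 0.45931046 -0.02588586  0.13085163] [-0.67971798 -0.29672652 -0.7302221 ]
wrist blue 1205 [0.4424 0.1166 0.0564] [0.44235 0.11825] [0.03  0.021 0.01 ]
wrist yellow 1620 [0.4477 0.0734 0.0564] [0.44775 0.07385] [0.031 0.031 0.01 ]
wrist green 1174 [ 0.4596 -0.0249  0.0563] [ 0.45985 -0.0266 ] [0.031 0.032 0.009]
wrist red 148 [ 0.4665 -0.0627  0.0537] [ 0.46495 -0.06535] [0.029 0.011 0.008]
wrist tub [0.56  0.04  0.101] [0.629 0.126 0.142]
side blue 95 [0.4422 0.1189 0.0554] [0.44385 0.12625] [0.032 0.041 0.011]
side yellow 131 [0.4498 0.0717 0.0548] [0.4497  0.07685] [0.033 0.043 0.011]
side green 127 [ 0.4614 -0.0284  0.056 ] [ 0.4617  -0.02175] [0.028 0.042 0.011]
side red 118 [ 0.4673 -0.0783  0.0559] [ 0.46775 -0.0742 ] [0.029 0.038 0.011]
side tub [0.565 0.034 0.1  ] [0.662 0.138 0.142]
```

View pics/end.png

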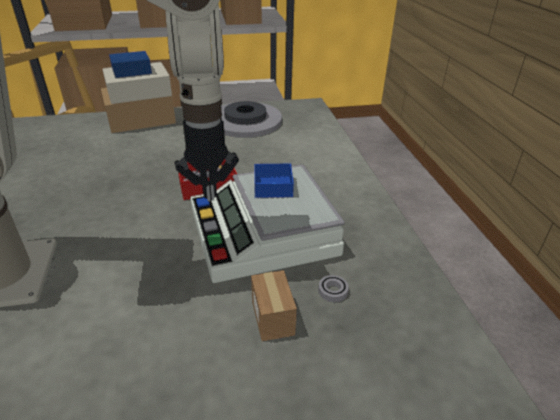

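The arm is clear and the tub, at (273,180), and the other objects are where they were, with the keys up. Handing in.

```bash
python3 -c "
from workcell import *
print(job_done())"
```

```text
the job is handed in; nothing more can be done
None
```

I tapped the bare -y side of the pan, then pressed the yellow tare key and then the green count key. Each was released fully before the next, and the job was handed in at about 14 s. It gives no verdict, so the results below are from my own readings.

| Step | Peak force read | Key travel (from force) |
|---|---|---|
| Pan tap | about 5 N | – |
| Yellow tare key | about 5.7 N | about 2.8 mm |
| Green count key | 5–6 N | about 2.5–3 mm |

- **Last checks:** The tool was about 100 mm clear of the keys with no force beyond sensor noise. The yellow and green key tops measured at their starting heights. The tub's bounds matched the start to within a few mm, and the bin, carton and bearing looked unmoved in the side view. I saw no sign that the blue, grey or red keys were touched.
- **Disagreement:** The reported TCP height was about 33 mm lower than the real fingertips, as the depth images and the contacts showed. I corrected for this by measuring the tip in the images and feeling for contact in 1 mm steps. The x and y positions agreed with the images.
- **Force noise:** Force readings carry about 0.7 N of noise, so the forces and key travel are approximate.

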